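# Clamp a stepped forging and hardness-test its three ground spots

### The job

Turn the vise's crank clockwise as far as it goes, so that the jaw clamps the stepped bar firmly against the fixed jaw. Then take the upright hardness tester and, holding it upright, press its spring foot gently by a few millimetres inside each of the bar's three bright round spots for about half a second, going from the lowest step to the middle-height one to the highest. Finally stand the tester upright on the round reference block again, leaving the bar clamped and the other things on the bench where they are.

Things in the scene. Friction and masses are not known exactly. Their poses are not given: they have to be found in the camera images.
- vise: Dark iron quick-acting vise fixed to the bench, bed 170 (its x) by 235 (its y) and 30 high. Origin: underside, 37.5 short of the bed's middle along y. Fixed jaw on the -y side, 60 high above the bench, 130 long in x, its face at y = -30. Jaws close along y. z up.
- jaw: The sliding jaw on the vise's +y side, 120 long, its top 61 above the bench. It slides towards -y, 12.5 mm per radian of crank, and is backed by a stiff spring. Its frame has the vise's axes; with the crank at 0 its origin is the vise's and its face is at y = 40, so a gap of 70 is open for the 50 wide bar.
- crank (a joint): Angle of the crank, rad; grows as it turns clockwise seen from above. 0 is open; the jaw meets the seated bar at about 1.6, and the stop is at 1.85 (bar clamped with about 18 N). Stiff: it stays where it is left; about 5 to 7 N at the knob turn it.
- crank_pivot (a point): Point on the crank's upright axis at the height of the knob's middle, 114 above the bench; at (0, 120) in the vise's x, y.
- crank_knob (a point): Middle of the crank's upright black knob, which is 27 across, spins freely, and reaches from 91 to 137 above the bench; it stands up from the end of a 14 thick round arm (top at 90), 75 from the pivot. At crank 0 it lies at 170 degrees from the vise's +x axis (counterclockwise from above); it moves clockwise from there.
- bar: Dull grey stepped forging, 150 long (x) by 50 wide (y), loose between the jaws on the vise's bed (30 above the bench). Three steps each 50 long: 38 high at -x, 68 high in the middle, 53 high at +x. Origin: underside centre. z up. Seated against the fixed jaw its origin is at y = -5 in the vise's frame.
- spot_low (a point): Centre of the bright ground spot (40 across) on top of the lowest step; 68 above the bench.
- spot_mid (a point): Centre of the bright ground spot (40 across) on top of the middle-height step (at the bar's end); 83 above the bench.
- spot_high (a point): Centre of the bright ground spot (40 across) on top of the highest step (the bar's middle); 98 above the bench.
- ref_block: Round steel reference block, 100 across and 24 high, fixed on the bench. Origin: underside centre.
- probe: Hand-held hardness tester: upright steel and black cylinder 150 tall, 35 across between 42 and 128 above its foot, 31 across below that, 26 across at its top; 0.3 kg. It stands on its foot on the reference block. Origin: centre of the foot's underside when the foot is out; z points up to its top.
- probe_grip (a point): Point on the tester's axis 100 above the foot's underside, a good place to grip (35 across).
- foot_tip (a point): Centre of the underside of the tester's spring foot, which is 28 across.
- foot (a joint): How far the spring foot is pushed in, m: 0 out, 0.008 fully in; it gives from about 4.5 N and is fully in at about 10 N.
- hammer: A hammer lying down, about 300 long (bystander).
- wrench: An open-ended spanner lying down, 190 long (bystander).
- oil: A grey bottle, 64 across, 170 tall, standing (bystander).
- mug: A white mug, 84 across, 95 tall (bystander).
- offcut: A plain solid round steel offcut standing on end, 42 across, 110 tall (bystander; not the tester, which is slimmer and taller with a stepped neck and foot).
- square: A flat steel engineer's square lying down, legs 150 and 100 long, at most 14 high (bystander).
Not all that is in view belongs to the job. Leave any blue or green look-alike of the probe alone.

How it is judged:
On the way, in this order (a step that is already met when the one before it is completed fails the run):
1. the sliding jaw presses the bar with more than 7 N and the bar is seated within 2.5 mm of the fixed jaw (contact force between jaw and bar above 7 N and y of bar in the frame of vise below -0.0025 m), for 0.2 s.
2. foot pressed in by more than 2 mm, upright, centred within 6 mm (wholly inside) on the lowest step's spot of the clamped bar (all of step 1 and horizontal distance between foot_tip and spot_low below 0.006 m and value of joint foot above 0.002 m and contact force between probe and bar above 3 N and angle between probe's own z axis and vertical below 0.15 rad), for 0.3 s.
3. the same on the middle-height step's spot (all of step 1 and horizontal distance between foot_tip and spot_mid below 0.006 m and value of joint foot above 0.002 m and contact force between probe and bar above 3 N and angle between probe's own z axis and vertical below 0.15 rad), for 0.3 s.
4. the same on the highest step's spot (all of step 1 and horizontal distance between foot_tip and spot_high below 0.006 m and value of joint foot above 0.002 m and contact force between probe and bar above 3 N and angle between probe's own z axis and vertical below 0.15 rad), for 0.3 s.
At the end, for the whole second after the job is handed in: The tester stands upright (within 0.08 rad) and still on the reference block, its foot wholly on it (axis within 36 mm of the block's centre), and the bar is still clamped: jaw pressing it with more than 7 N, seated within 2.5 mm of the fixed jaw (all of step 1 and horizontal distance between probe and ref_block below 0.036 m and angle between probe's own z axis and vertical below 0.08 rad and z of probe in the frame of ref_block between 0.02 and 0.028 m and linear speed of probe below 0.02 m/s); the robot touches nothing.
It fails at once if the tester is pressed on the bar with more than 30 N (contact force between probe and bar above 30 N).
It fails at once if the tester is laid or knocked over (angle between probe's own z axis and vertical above 0.8 rad).
It fails at once if another thing on the bench is moved by more than 30 mm (distance of any of hammer, wrench, oil, mug, offcut, square from where it was at the start of the episode above 0.03 m).
It also fails if it takes over 67 s, if anything falls off the work surface, if the arm or the gripper's body presses on something with over 40 N, if the wrist force passes 120 N, or if a joint passes its speed limit or range.

### The arm

A 6-joint arm with a two-finger parallel gripper is mounted at the origin on the work surface. World frame = base frame: x ahead of the robot, y to its left, z up, the work surface at z = 0. Lengths are in m, angles in rad, forces in N, time in s.
With the tool pointing down it reaches from about 0.4 to 0.825 m from the base axis. Payload 7 kg.
Tool frame: the origin (TCP) lies at the very end of the fingers, on their centre line; the grasp point (between the pads) lies 19 mm behind it; z points along the fingers, y is the line along which they close (so a half turn about z gives the same grasp; the last joint's range is limited). The gripper opens to 88 mm and grips with 3 to 60 N. Pads are 19 mm wide; open, the fingers measure 130 mm over their backs; the gripper's body (78 mm by 193 mm) begins 47 mm behind the grasp point.
Start: joints at [-1.035, 0.359, 0.012, 0, -1.224, -0.288], TCP at [0.166, -0.654, 0.227] pointing down, gripper open.
Joint ranges: [-3.07, 3.07], [-1.43, 2.12], [-1.02, 1.25], [-3.03, 1.67], [-3.05, -0], [-3.03, 3.03]. Speed limits (rad/s): [2.39, 2.39, 3.01, 3.14, 3.14, 3.14].

### API

Orientations are given as [roll, pitch, yaw] about the fixed x, y, z axes, in that order (R = Rz(yaw) Ry(pitch) Rx(roll)).
In Python, from station import * gives the robot as it stands.
- The arm moves only by the tool servo_tool, never from a script. Its argument "moves" is a list of rows, each an object of numbers: "jaw": the opening, from 0 (shut) to 1 (fully open); "dx", "dy", "dz": the shift along the world's x, y, z in m; "roll": the turn about the world's z in degrees. A call has exactly 10 rows; each row shifts and turns the commanded pose from where the row before left it; what a row does not reach is not made up. A row lasts 1/8 s, in which the tool goes at most 62.5 mm and 10.7 degrees, less where a joint would pass 70% of its speed; a pose out of reach is approached as far as the arm can. A call with a gripper value outside its range is refused whole. The fingers move at their own pace and stop on an object; "newtons" is the grip in N (left out, the last holds). Time passes only in rows, so rows that do not move let the fingers close, or fill a call up. It gives the time, the measured TCP pose, the force, the opening and the grip force at its end, in the units of the state.
- get_state(): the state, without advancing time (a new reading comes with each control period).
- grab_frame(name): name is "side" or "top"; returns (picture, depth): 420x560x3 uint8, red, green, blue; 420x560 float32, m along the optical axis (not along the pixel's ray), 0 where there is no reading.
- calibration(name): a dict with "intrinsics" (3x3 intrinsics, pixels), "R" (3x3) and "t" (3): a world point X has camera coordinates R X + t. Camera axes: x right, y down, z forward; pixel columns grow to the right and rows downward; lengths in m; the calibration is good to about 2 mm. A picture is of the moment at which its call begins. calibration takes no time and is no camera call.
- job_done(): hands the job in; it is judged then, once.
The state is a dict: "t": time; "q": joint angles; "qd": joint speeds; "joint_efforts": joint torques, N m; "eef_pos": TCP position; "ee_rot": TCP orientation; "force": force on the tool from outside, world axes, zero at the start; "moment": the same for the moment, N m; "width": finger opening in m; "gripper_force": force on a finger pad.
Only numpy, scipy, OpenCV 4.12 (cv2) and the standard library are available. Lean on these libraries where they do the work, as an engineer would, in place of code of your own. Each camera call takes 0.05 s, during which the arm holds its last target. There are 200 camera calls.

## Working session

There is one attempt and no reset: what is moved stays moved. The work goes in short steps, Python scripts to look and compute and a tool call to move; the robot and the scene stay as the last step left them, time stands still between calls to the robot, and variables do not carry over. Pictures are saved under pics/ and viewed, at most 10 in all, crops included, and the job is handed in when it is done.

Besides the shell and the picture viewer there is one more tool, called after ">>>" as name(argument=value, ...), one argument or row to a line, values as JSON. servo_tool: Moves the arm, as the interface text tells. Its arguments: {"type":"object","properties":{"moves":{"type":"array","items":{"type":"object","properties":{"jaw":{"type":"number"},"dx":{"type":"number"},"dy":{"type":"number"},"dz":{"type":"number"},"roll":{"type":"number"}}}},"newtons":{"type":"number"}},"required":["moves"]}

```bash
mkdir -p pics && python3 - <<'E'
from station import *
import cv2,numpy as np
for n in("top","side"):
    p,d=grab_frame(n); np.savez(n+"0.npz",p=p,d=d); cv2.imwrite(f"pics/{n}0.png",p[...,::-1])
    c=calibration(n); print(n,c)
s=get_state(); print({k:np.round(v,4) for k,v in s.items()})
E
```

```text
top {'intrinsics': array([[380.96744631,   0.        , 288.57706926],
       [  0.        , 380.96744631, 208.99069482],
       [  0.        ,   0.        ,   1.        ]]), 'R': array([[-0.01424737, -0.99988689, -0.00481965],
       [-0.98725299,  0.01483119, -0.15846633],
       [ 0.15851989,  0.00250048, -0.98735262]]), 't': array([0.01476348, 0.60347926, 0.93954915])}
side {'intrinsics': array([[533.84352516,   0.        , 267.8228948 ],
       [  0.        , 533.84352516, 202.45558748],
       [  0.        ,   0.        ,   1.        ]]), 'R': array([[-0.76394238, -0.64525787, -0.0058588 ],
       [-0.4549895 ,  0.54507116, -0.70418888],
       [ 0.45757688, -0.53529404, -0.70998851]]), 't': array([0.44664915, 0.31381144, 1.33687386])}
{'t': np.float64(0.1), 'q': array([-1.0349e+00,  3.5930e-01,  1.1200e-02, -3.0000e-04, -1.2241e+00,
       -2.8810e-01]), 'qd': array([ 0.0002, -0.0028,  0.0014,  0.0015, -0.0006,  0.0006]), 'joint_efforts': array([-2.30000e-03, -5.84162e+01,  2.93750e+01,  7.01550e+00,
        1.02000e-02, -1.00000e-04]), 'eef_pos': array([ 0.1654, -0.654 ,  0.2257]), 'ee_rot': array([ 3.1401e+00, -1.0000e-04, -2.8939e+00]), 'force': array([0.5284, 0.0792, 0.0181]), 'moment': array([-0.0145, -0.0364,  0.0057]), 'gripper_force': np.float64(0.0), 'width': np.float64(0.0875)}
```

View pics/top0.png

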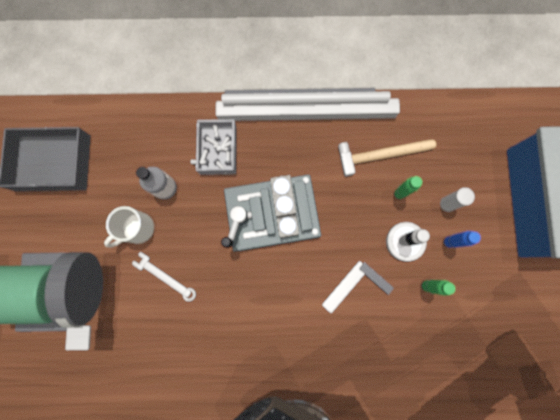

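View pics/side0.png

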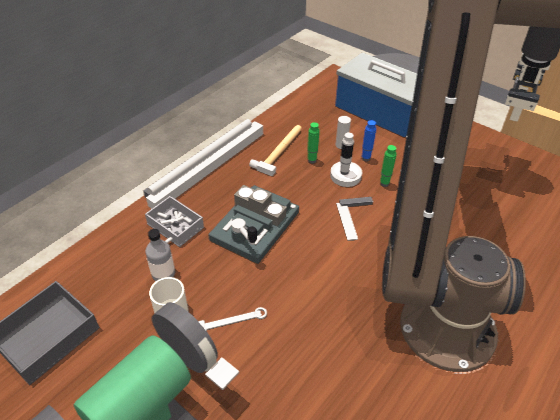

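The top view shows the vise at (272,212), its pivot at (238,214) and its black knob at (227,241). The spots are at (282,186), (285,205) and (288,226), and the ref block is at (406,242).

Candidates for the tester:
- steel/black cylinder on the block, (418,237)
- grey offcut (460,198)
- blue look-alike (462,240)
- green look-alikes (408,187) and (438,287)
- oil bottle (157,182)

I choose the one on the round block, and will check it in a close crop.

```bash
cat > h.py <<'E'
from station import *
import cv2,numpy as np
def cloud(n,d):
    c=calibration(n);K=c["intrinsics"];v,u=np.mgrid[:420,:560]
    P=np.stack([(u-K[0,2])/K[0,0]*d,(v-K[1,2])/K[1,1]*d,d],-1)
    return (P-c["t"])@c["R"]          # R^T (Xc - t)
def plane(n,u,v,z):
    c=calibration(n);K=c["intrinsics"];r=c["R"].T@np.array([(u-K[0,2])/K[0,0],(v-K[1,2])/K[1,1],1]);o=-c["R"].T@c["t"]
    return o+r*(z-o[2])/r[2]
def pix(n,X):
    c=calibration(n);p=c["intrinsics"]@(c["R"]@np.array(X)+c["t"]);return p[:2]/p[2]
E
python3 - <<'E'
from h import *
for n in("top","side"):
    f=np.load(n+"0.npz");p,d=f["p"],f["d"];W=cloud(n,d);g=p.min(-1).astype(int);sat=p.max(-1).astype(int)-g
    print(n,"table z",np.median(W[...,2][d>0]))
    # bright spots
    m=((g>165)&(sat<30)&(W[...,2]>.05)&(W[...,2]<.115)&(W[...,0]>.3)).astype(np.uint8)
    k,l,st,ce=cv2.connectedComponentsWithStats(m)
    for i in range(1,k):
        if st[i,4]>40:
            q=W[l==i];z=np.median(q[:,2]);print("bright",ce[i].round(1),st[i,4],q.mean(0).round(4),"z",z.round(4),"ray",[plane(n,*ce[i],h)[:2].round(4).tolist() for h in(.068,.083,.098)])
    # black knob
    c=pix(n,plane("top",227,241,.137));Wn=W
    m=((sat<25)&(p.max(-1)<60)&(np.hypot(*(W[...,:2]-plane("top",227,241,.13)[:2]).transpose(2,0,1))<.05)&(W[...,2]>.095))
    q=W[m];print("knob",m.sum(),q.mean(0),q[:,2].max(), q[q[:,2]>.13].mean(0))
    a=plane("top",418,237,.17)[:2]
    m=(np.hypot(*(W[...,:2]-a).transpose(2,0,1))<.04)
    q=W[m&(W[...,2]>.165)];print("probe top",len(q),q.mean(0),q[:,2].max(),"body",W[m&(W[...,2]>.06)].mean(0))
    m=(np.hypot(*(W[...,:2]-a).transpose(2,0,1))<.1)&(abs(W[...,2]-.024)<.006)&(g>110)
    pts=np.argwhere(m)[:,::-1].astype(np.float32)
    (x,y),r=cv2.minEnclosingCircle(W[m][:,:2].astype(np.float32));print("block",m.sum(),x,y,r)
f=np.load("top0.npz")["p"];s=np.load("side0.npz")["p"]
A=cv2.resize(f[160:260,200:300],(400,400),interpolation=2);B=cv2.resize(s[110:210,310:410],(400,400),interpolation=2)
cv2.imwrite("pics/crop.png",np.hstack([A,B])[...,::-1])
E
```

```text
top table z -0.0002845296717764488
bright [305.3  96.5] 1432 [ 0.906  -0.0432  0.0624] z 0.0628 ray [[0.9033, -0.043], [0.8961, -0.0422], [0.889, -0.0415]]
bright [282.7 195.2] 715 [0.632  0.0201 0.0917] z 0.096 ray [[0.6364, 0.0205], [0.6334, 0.0202], [0.6304, 0.02]]
bright [464.9 195.7] 228 [ 0.6201 -0.4244  0.1099] z 0.1101 ray [[0.628, -0.444], [0.6252, -0.437], [0.6224, -0.4299]]
bright [121.2 225.3] 316 [0.5624 0.4199 0.0895] z 0.0928 ray [[0.5649, 0.4295], [0.5631, 0.4228], [0.5612, 0.4161]]
bright [236.2 218.6] 288 [0.5748 0.1357 0.0896] z 0.0901 ray [[0.5777, 0.1388], [0.5757, 0.1367], [0.5736, 0.1346]]
bright [287.4 225.9] 333 [0.5573 0.0096 0.0685] z 0.0685 ray [[0.5573, 0.0096], [0.5556, 0.0095], [0.5539, 0.0094]]
knob 22 [0.51088893 0.14488771 0.12557288] 0.13550431128919374 [0.51148831 0.1454266  0.13207567]
probe top 115 [ 0.52036247 -0.2916386   0.17352345] 0.17715153711444656 body [ 0.51877949 -0.2845783   0.14165239]
block 798 0.5194048881530762 -0.30116933584213257 0.05014195665717125
side table z 0.0003142870750720221
bright [343.8 119.2] 70 [ 0.6146 -0.4267  0.10
[... 236 characters left out ...]
.0914] z 0.0953 ray [[0.6437, -0.001], [0.6332, 0.0103], [0.6227, 0.0216]]
bright [274.5 208.5] 123 [0.5531 0.0067 0.069 ] z 0.0688 ray [[0.5537, 0.006], [0.5445, 0.0173], [0.5352, 0.0285]]
bright [239.3 225.1] 152 [0.5745 0.1327 0.0891] z 0.0902 ray [[0.5881, 0.1191], [0.5784, 0.1288], [0.5686, 0.1385]]
bright [165.4 289.9] 152 [0.5661 0.4104 0.0933] z 0.0941 ray [[0.5821, 0.4008], [0.5725, 0.4067], [0.5628, 0.4125]]
knob 119 [0.50504914 0.15748423 0.12434722] 0.14168679494121034 [0.50846166 0.15583396 0.13608878]
probe top 56 [ 0.51331844 -0.29187553  0.17195698] 0.18068123947423276 body [ 0.50960475 -0.28503928  0.12505243]
block 406 0.5123112201690674 -0.3027363717556 0.05409898981451988
```

View pics/crop.png

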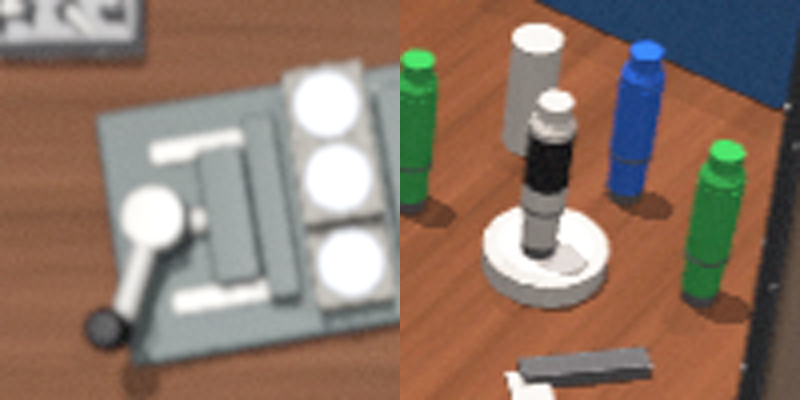

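The crops confirm the choice: the steel/black stepped cylinder on the block is at (347,150) in the side view, and the knob is at (226.5,241.7) in the top view with the pivot cap at (238,214.2). Next come the vise yaw, pivot and knob.

```bash
cat >> h.py <<'E'
def spots(n,p,d,th=215):
    W=cloud(n,d);g=cv2.GaussianBlur(p,(3,3),0).min(-1).astype(int);out={}
    for name,h in(("low",.068),("high",.098),("mid",.083)):
        m=((g>th)&(abs(W[...,2]-h)<.006)&(np.hypot(W[...,0]-.6,W[...,1]-.02)<.12)).astype(np.uint8)
        k,l,st,ce=cv2.connectedComponentsWithStats(m)
        if k<2: continue
        i=1+np.argmax(st[1:,4]);c=cv2.findContours((l==i).astype(np.uint8),0,1)[0][0]
        e=cv2.fitEllipse(cv2.convexHull(c));P=plane(n,*e[0],h)
        Q=W[l==i]
        out[name]=P[:2];print(n,name,np.round(e[0],1),np.round(e[1],1),st[i,4],P.round(4),Q.mean(0).round(4))
    return out
E
python3 - <<'E'
from h import *
for n in("top","side"):
    f=np.load(n+"0.npz");p,d=f["p"],f["d"];W=cloud(n,d)
    s=spots(n,p,d)
    if len(s)==3:
        v=s["mid"]-s["low"];print("axis",np.linalg.norm(v),np.degrees(np.arctan2(v[1],v[0])))
print("pivot top",[plane("top",238,214.2,h).round(4) for h in (.09,.1,.114)],"W",cloud("top",np.load("top0.npz")["d"])[214,238])
print("knob top",plane("top",226.5,241.7,.137))
# side knob top face, dark pixels near
f=np.load("side0.npz");p,d=f["p"],f["d"];print(pix("side",[.505,.153,.137]),pix("side",[.505,.153,.091]))
A=cv2.resize(p[180:260,200:300],(800,640),interpolation=2)[:600];cv2.imwrite("pics/sv.png",A[...,::-1])
E
```

```text
top low [287.3 225.3] [16.3 16.9] 218 [0.5589 0.0097 0.068 ] [0.5586 0.0093 0.0687]
top high [284.  203.9] [17.  17.1] 236 [0.6085 0.0168 0.098 ] [0.6084 0.0167 0.0988]
top mid [281.2 185.6] [16.2 16.5] 217 [0.6581 0.0237 0.083 ] [0.6579 0.0235 0.0839]
axis 0.10022116053405156 7.993447310527355
side low [274.4 208.4] [ 9.4 13.1] 99 [0.5542 0.0061 0.068 ] [0.5536 0.0068 0.0689]
side high [258.5 194.4] [ 9.2 15.9] 105 [0.6068 0.0147 0.098 ] [0.6044 0.0142 0.0985]
side mid [245.  191.8] [ 8.8 12.4] 91 [0.6544 0.0203 0.083 ] [0.6545 0.0204 0.0829]
axis 0.10122808281473888 8.061313826289929
pivot top [array([0.5857, 0.1313, 0.09  ]), array([0.5842, 0.1299, 0.1   ]), array([0.5822, 0.128 , 0.114 ])] W [0.58558729 0.13072364 0.09428083]
knob top [0.51448073 0.15119542 0.137     ]
[252.95870209 229.73383981] [253.4014429  241.27264514]
```

View pics/sv.png

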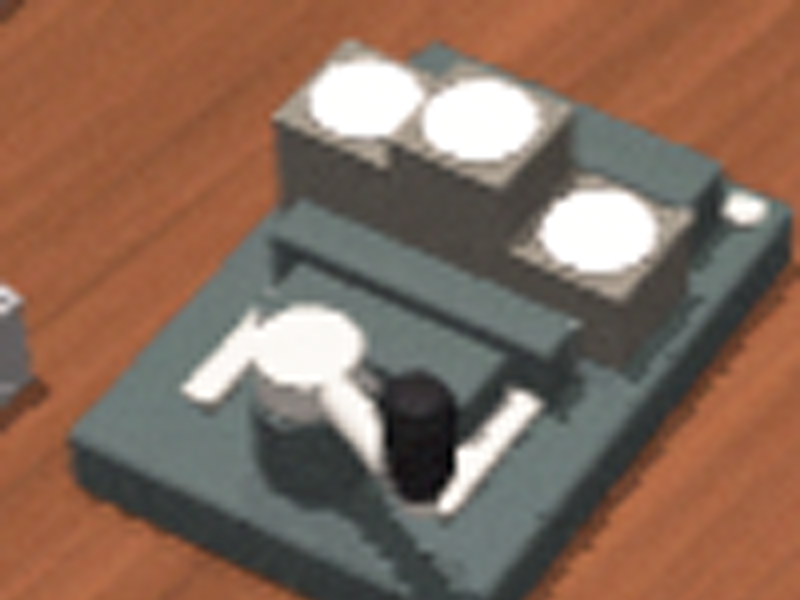

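Top and side agree within about 4 mm, so I'll average them: pivot ≈ (0.583,0.129), knob ≈ (0.510,0.152), vise yaw ≈ 8°. The radius comes out at 0.076, which fits the given 75 mm. I'm moving over the knob now.

>>> servo_tool(
  moves=[
    {"dx":0.035,"dy":0.035,"dz":0.005,"jaw":0.8},
    {"dx":0.038,"dy":0.038,"dz":0.005,"jaw":0.8},
    {"dx":0.038,"dy":0.038,"jaw":0.8},
    {"dx":0.038,"dy":0.038,"jaw":0.8},
    {"dx":0.038,"dy":0.038,"jaw":0.8},
    {"dx":0.038,"dy":0.038,"jaw":0.8},
    {"dx":0.038,"dy":0.04,"jaw":0.8},
    {"dx":0.035,"dy":0.045,"jaw":0.8},
    {"dx":0.03,"dy":0.05,"jaw":0.8},
    {"dx":0.015,"dy":0.055,"jaw":0.8},
  ],
  newtons=30,
)

```text
$.moves[0]: bad value
```

>>> servo_tool(
  moves=[
    {"dy":0.055,"jaw":0.8},
    {"dy":0.055,"jaw":0.8},
    {"dy":0.055,"jaw":0.8},
    {"dy":0.055,"jaw":0.8},
    {"dy":0.055,"jaw":0.8},
    {"dy":0.055,"jaw":0.8},
    {"dy":0.04,"jaw":0.8},
    {"dy":0.02,"jaw":0.8},
    {"jaw":0.8},
    {"jaw":0.8},
  ],
)

```text
$.moves[0]: bad value
```

>>> servo_tool(
  moves=[
    {"dx":0.035,"dy":0.035,"dz":0.005,"roll":0,"jaw":0.8},
    {"dx":0.038,"dy":0.038,"dz":0.005,"roll":0,"jaw":0.8},
    {"dx":0.038,"dy":0.038,"dz":0,"roll":0,"jaw":0.8},
    {"dx":0.038,"dy":0.038,"dz":0,"roll":0,"jaw":0.8},
    {"dx":0.038,"dy":0.038,"dz":0,"roll":0,"jaw":0.8},
    {"dx":0.038,"dy":0.038,"dz":0,"roll":0,"jaw":0.8},
    {"dx":0.038,"dy":0.04,"dz":0,"roll":0,"jaw":0.8},
    {"dx":0.035,"dy":0.045,"dz":0,"roll":0,"jaw":0.8},
    {"dx":0.03,"dy":0.05,"dz":0,"roll":0,"jaw":0.8},
    {"dx":0.015,"dy":0.055,"dz":0,"roll":0,"jaw":0.8},
  ],
  newtons=30,
)

```text
t: 1.35
eef_pos: [0.5095, -0.2376, 0.2359]
ee_rot: [3.141, -0.001, -2.894]
force: [0.2, 0.0, -0.1]
width: 0.07
gripper_force: 0.0
```

>>> servo_tool(
  moves=[
    {"dx":0,"dy":0.055,"dz":0,"roll":0,"jaw":0.8},
    {"dx":0,"dy":0.055,"dz":0,"roll":0,"jaw":0.8},
    {"dx":0,"dy":0.055,"dz":0,"roll":0,"jaw":0.8},
    {"dx":0,"dy":0.055,"dz":0,"roll":0,"jaw":0.8},
    {"dx":0,"dy":0.055,"dz":0,"roll":0,"jaw":0.8},
    {"dx":0,"dy":0.055,"dz":0,"roll":0,"jaw":0.8},
    {"dx":0,"dy":0.04,"dz":0,"roll":0,"jaw":0.8},
    {"dx":0,"dy":0.018,"dz":-0.03,"roll":0,"jaw":0.8},
    {"dx":0,"dy":0,"dz":-0.03,"roll":0,"jaw":0.8},
    {"dx":0,"dy":0,"dz":0,"roll":0,"jaw":0.8},
  ],
)

```text
t: 2.6
eef_pos: [0.5069, 0.148, 0.1744]
ee_rot: [-3.14, -0.005, -2.894]
force: [-0.1, 0.3, 0.7]
width: 0.0702
gripper_force: 0.0
```

```bash
python3 - <<'E'
from h import *
A=[]
for n in("top","side"):
    p,d=grab_frame(n)
    x,y=map(int,pix(n,[.51,.15,.13]));A.append(cv2.resize(p[y-50:y+50,x-50:x+50],(400,400),interpolation=2))
print(get_state()["eef_pos"]);cv2.imwrite("pics/pre.png",np.hstack(A)[...,::-1])
E
```

```text
[0.50886247 0.14852594 0.17721295]
```

View pics/pre.png

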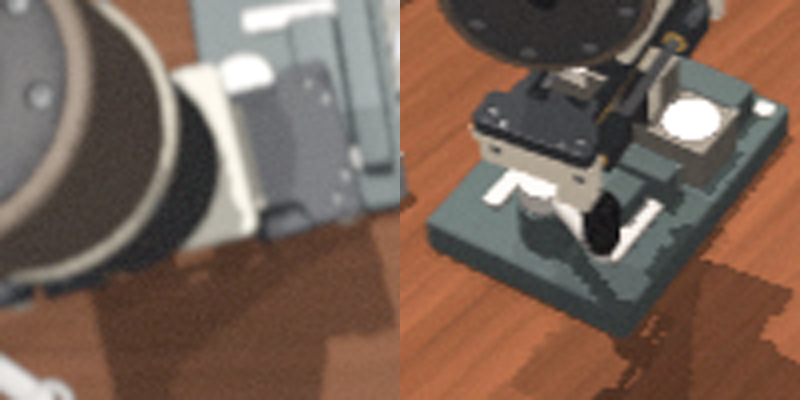

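The side view shows the hand over the knob (602,225), with the fingers clear of the arm. I'll descend and grip.

>>> servo_tool(
  moves=[
    {"dx":0.001,"dy":0.001,"dz":-0.025,"roll":0,"jaw":0.8},
    {"dx":0,"dy":0,"dz":-0.025,"roll":0,"jaw":0.8},
    {"dx":0,"dy":0,"dz":-0.017,"roll":0,"jaw":0.8},
    {"dx":0,"dy":0,"dz":-0.008,"roll":0,"jaw":0.8},
    {"dx":0,"dy":0,"dz":0,"roll":0,"jaw":0.8},
    {"dx":0,"dy":0,"dz":0,"roll":0,"jaw":0.2},
    {"dx":0,"dy":0,"dz":0,"roll":0,"jaw":0.2},
    {"dx":0,"dy":0,"dz":0,"roll":0,"jaw":0.2},
    {"dx":0,"dy":0,"dz":0,"roll":0,"jaw":0.2},
    {"dx":0,"dy":0,"dz":0,"roll":0,"jaw":0.2},
  ],
  newtons=40,
)

```text
t: 3.95
eef_pos: [0.5098, 0.1505, 0.1017]
ee_rot: [3.14, 0.001, -2.894]
force: [-3.5, 5.8, 2.2]
width: 0.0257
gripper_force: 37.4
```

>>> servo_tool(
  moves=[
    {"dx":0.0025,"dy":0.0075,"dz":0,"roll":0,"jaw":0.2},
    {"dx":0.0035,"dy":0.007,"dz":0,"roll":0,"jaw":0.2},
    {"dx":0.004,"dy":0.007,"dz":0,"roll":0,"jaw":0.2},
    {"dx":0.005,"dy":0.0063,"dz":0,"roll":0,"jaw":0.2},
    {"dx":0.0053,"dy":0.0058,"dz":0,"roll":0,"jaw":0.2},
    {"dx":0.006,"dy":0.0052,"dz":0,"roll":0,"jaw":0.2},
    {"dx":0.0065,"dy":0.0045,"dz":0,"roll":0,"jaw":0.2},
    {"dx":0.0069,"dy":0.0039,"dz":0,"roll":0,"jaw":0.2},
    {"dx":0,"dy":0,"dz":0,"roll":0,"jaw":0.2},
    {"dx":0,"dy":0,"dz":0,"roll":0,"jaw":0.2},
  ],
)

```text
t: 5.2
eef_pos: [0.5491, 0.198, 0.1017]
ee_rot: [3.141, 0.0, -2.893]
force: [-4.0, 4.6, 2.3]
width: 0.0258
gripper_force: 40.0
```

>>> servo_tool(
  moves=[
    {"dx":0.007,"dy":0.004,"dz":0,"roll":0,"jaw":0.2},
    {"dx":0.0075,"dy":0.0027,"dz":0,"roll":0,"jaw":0.2},
    {"dx":0.0078,"dy":0.0018,"dz":0,"roll":0,"jaw":0.2},
    {"dx":0.008,"dy":0.0008,"dz":0,"roll":0,"jaw":0.2},
    {"dx":0.008,"dy":0,"dz":0,"roll":0,"jaw":0.2},
    {"dx":0.006,"dy":-0.0006,"dz":0,"roll":0,"jaw":0.2},
    {"dx":0.004,"dy":-0.0006,"dz":0,"roll":0,"jaw":0.2},
    {"dx":0,"dy":0,"dz":0,"roll":0,"jaw":0.2},
    {"dx":0,"dy":0,"dz":0,"roll":0,"jaw":0.2},
    {"dx":0,"dy":0,"dz":0,"roll":0,"jaw":0.2},
  ],
)

```text
t: 6.45
eef_pos: [0.5968, 0.2043, 0.1016]
ee_rot: [-3.14, -0.002, -2.894]
force: [-4.6, -3.2, 4.6]
width: 0.0253
gripper_force: 40.0
```

>>> servo_tool(
  moves=[
    {"dx":0.003,"dy":-0.0006,"dz":0,"roll":0,"jaw":0.2},
    {"dx":0.003,"dy":-0.0007,"dz":0,"roll":0,"jaw":0.2},
    {"dx":0.003,"dy":-0.0008,"dz":0,"roll":0,"jaw":0.2},
    {"dx":0,"dy":0,"dz":0,"roll":0,"jaw":0.2},
    {"dx":0,"dy":0,"dz":0,"roll":0,"jaw":0.2},
    {"dx":0,"dy":0,"dz":0,"roll":0,"jaw":0.2},
    {"dx":0,"dy":0,"dz":0,"roll":0,"jaw":0.2},
    {"dx":0,"dy":0,"dz":0,"roll":0,"jaw":0.2},
    {"dx":0,"dy":0,"dz":0,"roll":0,"jaw":0.2},
    {"dx":0,"dy":0,"dz":0,"roll":0,"jaw":0.2},
  ],
)

```text
t: 7.7
eef_pos: [0.6044, 0.2024, 0.1015]
ee_rot: [-3.141, -0.004, -2.894]
force: [-9.5, -0.4, 8.5]
width: 0.026
gripper_force: 40.0
```

>>> servo_tool(
  moves=[
    {"dx":0.002,"dy":-0.0006,"dz":0,"roll":0,"jaw":0.2},
    {"dx":0.002,"dy":-0.0006,"dz":0,"roll":0,"jaw":0.2},
    {"dx":0.002,"dy":-0.0006,"dz":0,"roll":0,"jaw":0.2},
    {"dx":0,"dy":0,"dz":0,"roll":0,"jaw":0.2},
    {"dx":0,"dy":0,"dz":0,"roll":0,"jaw":0.2},
    {"dx":0,"dy":0,"dz":0,"roll":0,"jaw":0.2},
    {"dx":0,"dy":0,"dz":0,"roll":0,"jaw":0.2},
    {"dx":0,"dy":0,"dz":0,"roll":0,"jaw":0.2},
    {"dx":0,"dy":0,"dz":0,"roll":0,"jaw":0.2},
    {"dx":0,"dy":0,"dz":0,"roll":0,"jaw":0.2},
  ],
)

```text
t: 8.95
eef_pos: [0.6055, 0.2021, 0.1012]
ee_rot: [3.14, -0.011, -2.894]
force: [-31.3, 10.8, 21.7]
width: 0.0255
gripper_force: 40.0
```

At the stop (31 N). I'll ease off, release, lift and move towards the tester.

>>> servo_tool(
  moves=[
    {"dx":-0.005,"dy":0.001,"dz":0,"roll":0,"jaw":0.2},
    {"dx":0,"dy":0,"dz":0,"roll":0,"jaw":0.8},
    {"dx":0,"dy":0,"dz":0,"roll":0,"jaw":0.8},
    {"dx":0,"dy":0,"dz":0,"roll":0,"jaw":0.8},
    {"dx":0,"dy":0,"dz":0.02,"roll":0,"jaw":0.8},
    {"dx":0,"dy":0,"dz":0.04,"roll":0,"jaw":0.8},
    {"dx":0,"dy":0,"dz":0.05,"roll":0,"jaw":0.8},
    {"dx":0,"dy":-0.03,"dz":0.04,"roll":0,"jaw":0.8},
    {"dx":-0.01,"dy":-0.05,"dz":0,"roll":0,"jaw":0.8},
    {"dx":-0.01,"dy":-0.055,"dz":0,"roll":0,"jaw":0.8},
  ],
)

```text
t: 10.2
eef_pos: [0.5876, 0.066, 0.252]
ee_rot: [3.141, 0.001, -2.893]
force: [0.2, -0.1, -1.1]
width: 0.0702
gripper_force: 0.0
```

>>> servo_tool(
  moves=[
    {"dx":-0.01,"dy":-0.055,"dz":0,"roll":0,"jaw":0.8},
    {"dx":-0.01,"dy":-0.055,"dz":0,"roll":0,"jaw":0.8},
    {"dx":-0.01,"dy":-0.055,"dz":0,"roll":0,"jaw":0.8},
    {"dx":-0.01,"dy":-0.055,"dz":0,"roll":0,"jaw":0.8},
    {"dx":-0.01,"dy":-0.05,"dz":0,"roll":0,"jaw":0.8},
    {"dx":-0.01,"dy":-0.04,"dz":0,"roll":0,"jaw":0.8},
    {"dx":-0.01,"dy":0,"dz":0,"roll":0,"jaw":0.8},
    {"dx":0,"dy":0,"dz":0,"roll":0,"jaw":0.8},
    {"dx":0,"dy":0,"dz":0,"roll":0,"jaw":0.8},
    {"dx":0,"dy":0,"dz":0,"roll":0,"jaw":0.8},
  ],
)

```text
t: 11.45
eef_pos: [0.5181, -0.2422, 0.2517]
ee_rot: [-3.141, 0.0, -2.892]
force: [0.4, -0.3, -0.4]
width: 0.0703
gripper_force: 0.0
```

```bash
python3 - <<'E'
from h import *
A=[]
for n in("top","side"):
    p,d=grab_frame(n);np.savez(n+"1.npz",p=p,d=d)
    s=spots(n,p,d)
    if len(s)==3:
        v=s["mid"]-s["low"];print("axis",np.linalg.norm(v),np.degrees(np.arctan2(v[1],v[0])))
    A.append(p[80:380,80:480])
print(get_state()["eef_pos"]);cv2.imwrite("pics/clamped.png",np.hstack(A)[...,::-1])
E
```

```text
top low [286.5 228. ] [6.4 9.4] 47 [0.552  0.0117 0.068 ] [0.5516 0.0123 0.0688]
top high [239.  215.6] [4.6 8.7] 16 [0.5811 0.1277 0.098 ] [0.5815 0.1279 0.093 ]Traceback (most recent call last):
  File "<stdin>", line 5, in <module>
  File "h.py", line 19, in spots
    e=cv2.fitEllipse(cv2.convexHull(c));P=plane(n,*e[0],h)
cv2.error: OpenCV(4.12.0) /io/opencv/modules/imgproc/src/shapedescr.cpp:361: error: (-201:Incorrect size of input array) There should be at least 5 points to fit the ellipse in function 'fitEllipseNoDirect'
```

```bash
sed -i 's/        if k<2: continue/        if k<2 or st[1:,4].max()<30: continue/' h.py && python3 - <<'E'
from h import *
A=[np.load("top1.npz")["p"][80:380,80:480]]
p,d=grab_frame("side");spots("side",p,d)
A.append(p[80:380,80:480])
print(get_state()["eef_pos"]);cv2.imwrite("pics/clamped.png",np.hstack(A)[...,::-1])
E
```

```text
side low [275.6 206.6] [ 9.3 13.4] 103 [ 0.556  -0.0015  0.068 ] [ 0.5555 -0.0012  0.0684]
side high [259.5 193.2] [ 8.6 18. ] 107 [0.6076 0.009  0.098 ] [0.6058 0.0075 0.0985]
side mid [246.6 190.6] [ 9.1 13.2] 94 [0.6543 0.0137 0.083 ] [0.6553 0.0139 0.083 ]
[ 0.51796173 -0.24233274  0.25160643]
```

View pics/clamped.png

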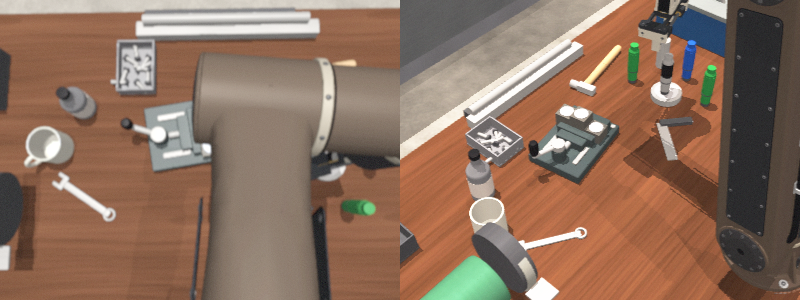

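The side view shows the jaw on the bar, the spots shifted about 7 mm towards the fixed jaw as expected, and the tester untouched. Now gripping the tester.

>>> servo_tool(
  moves=[
    {"dx":0,"dy":-0.03,"dz":0,"roll":0,"jaw":0.85},
    {"dx":0,"dy":-0.02,"dz":0,"roll":0,"jaw":0.85},
    {"dx":0,"dy":0,"dz":-0.02,"roll":0,"jaw":0.85},
    {"dx":0,"dy":0,"dz":-0.036,"roll":0,"jaw":0.85},
    {"dx":0,"dy":0,"dz":-0.035,"roll":0,"jaw":0.85},
    {"dx":0,"dy":0,"dz":-0.035,"roll":0,"jaw":0.85},
    {"dx":0,"dy":0,"dz":-0.02,"roll":0,"jaw":0.85},
    {"dx":0,"dy":0,"dz":0,"roll":0,"jaw":0.85},
    {"dx":0,"dy":0,"dz":0,"roll":0,"jaw":0.85},
    {"dx":0,"dy":0,"dz":0,"roll":0,"jaw":0.7},
  ],
  newtons=30,
)

```text
t: 12.8
eef_pos: [0.5183, -0.2932, 0.1068]
ee_rot: [-3.141, 0.002, -2.894]
force: [0.5, 0.0, 0.0]
width: 0.0691
gripper_force: 0.0
```

```bash
python3 - <<'E'
from h import *
A=[]
for n in("top","side"):
    p,d=grab_frame(n)
    x,y=map(int,pix(n,[.518,-.292,.1]));A.append(cv2.resize(p[y-50:y+50,x-50:x+50],(400,400),interpolation=2))
print(get_state()["eef_pos"],get_state()["force"]);cv2.imwrite("pics/grip.png",np.hstack(A)[...,::-1])
E
```

```text
[ 0.51803158 -0.29311072  0.10656432] [ 0.15281333  0.83321827 -0.37855307]
```

View pics/grip.png

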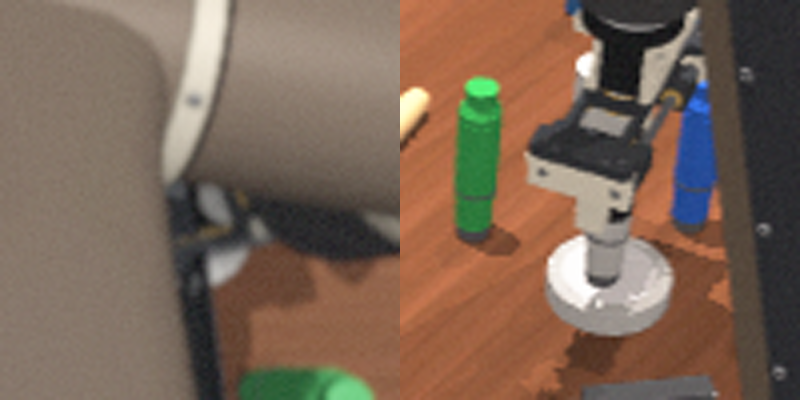

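The side view shows the fingers straddling the tester on its block, with the foot at crop (600,278). I'll close and lift.

>>> servo_tool(
  moves=[
    {"dx":0,"dy":0,"dz":0,"roll":0,"jaw":0.3},
    {"dx":0,"dy":0,"dz":0,"roll":0,"jaw":0.3},
    {"dx":0,"dy":0,"dz":0,"roll":0,"jaw":0.3},
    {"dx":0,"dy":0,"dz":0,"roll":0,"jaw":0.3},
    {"dx":0,"dy":0,"dz":0,"roll":0,"jaw":0.3},
    {"dx":0,"dy":0,"dz":0.01,"roll":0,"jaw":0.3},
    {"dx":0,"dy":0,"dz":0.03,"roll":0,"jaw":0.3},
    {"dx":0,"dy":0,"dz":0.03,"roll":0,"jaw":0.3},
    {"dx":0,"dy":0,"dz":0.02,"roll":0,"jaw":0.3},
    {"dx":0,"dy":0,"dz":0,"roll":0,"jaw":0.3},
  ],
  newtons=30,
)

```text
t: 14.15
eef_pos: [0.5183, -0.2931, 0.1973]
ee_rot: [-3.14, 0.003, -2.894]
force: [0.6, 0.9, -3.3]
width: 0.0344
gripper_force: 30.0
```

>>> servo_tool(
  moves=[
    {"dx":0.003,"dy":0.02,"dz":0,"roll":0,"jaw":0.3},
    {"dx":0.005,"dy":0.037,"dz":0,"roll":0,"jaw":0.3},
    {"dx":0.005,"dy":0.04,"dz":0,"roll":0,"jaw":0.3},
    {"dx":0.005,"dy":0.04,"dz":0,"roll":0,"jaw":0.3},
    {"dx":0.005,"dy":0.04,"dz":0,"roll":0,"jaw":0.3},
    {"dx":0.005,"dy":0.04,"dz":0,"roll":0,"jaw":0.3},
    {"dx":0.005,"dy":0.04,"dz":0,"roll":0,"jaw":0.3},
    {"dx":0.005,"dy":0.025,"dz":0,"roll":0,"jaw":0.3},
    {"dx":0.0015,"dy":0.012,"dz":0,"roll":0,"jaw":0.3},
    {"dx":0,"dy":0,"dz":0,"roll":0,"jaw":0.3},
  ],
)

```text
t: 15.4
eef_pos: [0.5564, 0.0018, 0.1947]
ee_rot: [3.142, -0.002, -2.892]
force: [-0.1, 0.6, -3.9]
width: 0.0346
gripper_force: 30.0
```

>>> servo_tool(
  moves=[
    {"dx":0,"dy":0,"dz":-0.01,"roll":0,"jaw":0.3},
    {"dx":0,"dy":0,"dz":-0.01,"roll":0,"jaw":0.3},
    {"dx":0,"dy":0,"dz":-0.01,"roll":0,"jaw":0.3},
    {"dx":0,"dy":0,"dz":-0.005,"roll":0,"jaw":0.3},
    {"dx":0,"dy":0,"dz":0,"roll":0,"jaw":0.3},
    {"dx":0,"dy":0,"dz":0,"roll":0,"jaw":0.3},
    {"dx":0,"dy":0,"dz":0,"roll":0,"jaw":0.3},
    {"dx":0,"dy":0,"dz":0,"roll":0,"jaw":0.3},
    {"dx":0,"dy":0,"dz":0,"roll":0,"jaw":0.3},
    {"dx":0,"dy":0,"dz":0,"roll":0,"jaw":0.3},
  ],
)

```text
t: 16.65
eef_pos: [0.557, 0.001, 0.1606]
ee_rot: [3.142, 0.0, -2.894]
force: [-0.7, -0.9, -3.4]
width: 0.0344
gripper_force: 30.0
```

```bash
python3 - <<'E'
from h import *
A=[]
for n in("top","side"):
    p,d=grab_frame(n);np.savez(n+"2.npz",p=p,d=d);spots(n,p,d)
    x,y=map(int,pix(n,[.58,0,.1]));A.append(cv2.resize(p[y-35:y+35,x-35:x+35],(400,400),interpolation=2))
    print(x,y)
s=get_state();print(s["eef_pos"],s["force"],s["width"]);cv2.imwrite("pics/hover.png",np.hstack(A)[...,::-1])
E
```

```text
291 215
side high [259.2 193.1] [ 8.6 17.4] 107 [0.6086 0.0093 0.098 ] [0.607  0.0073 0.0984]
side mid [246.5 190.5] [ 9.2 13.3] 97 [0.6548 0.0136 0.083 ] [0.6556 0.014  0.0833]
268 195
[0.55703651 0.00103513 0.16057834] [ 0.41973557 -0.64944975 -4.08989832] 0.03454606082966027
```

View pics/hover.png

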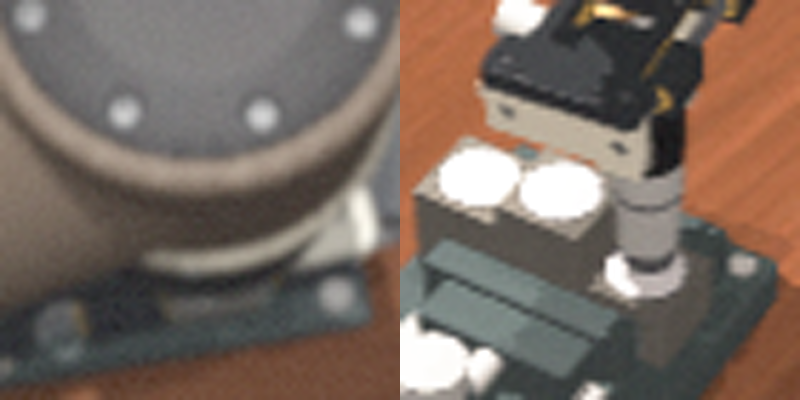

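The side view shows the tester's foot hovering over the low spot (crop (650,262)). I'll measure its axis against the spot.

```bash
cat >> h.py <<'E'
from scipy.optimize import least_squares
def axis(p,d,xy,zt,rad=.0155):
    """tester lower barrel (31 across) in the side view: circle fit of visible surface, and silhouette columns"""
    W=cloud("side",d);r=np.hypot(W[...,0]-xy[0],W[...,1]-xy[1])
    m=(r<.024)&(W[...,2]>zt+.012)&(W[...,2]<zt+.034)
    q=W[m][:,:2];f=least_squares(lambda c:np.hypot(*(q-c).T)-rad,xy,loss="soft_l1",f_scale=.002)
    off=[]
    for v in np.unique(np.argwhere(m)[:,0]):
        u=np.flatnonzero(m[v])
        if len(u)<10: continue
        mid=(u[0]+u[-1])/2;z=np.median(W[v,u,2]);off.append((mid-pix("side",[*xy,z])[0],len(u)))
    print("circle",f.x.round(4),len(q),"col offset vs TCP axis px",np.round(off,1).tolist())
    return f.x
E
python3 - <<'E'
from h import *
f=np.load("side2.npz");axis(f["p"],f["d"],np.array([.557,.001]),.078)
f=np.load("side0.npz");axis(f["p"],f["d"],np.array([.515,-.292]),.024)
for k in([.5575,.0013,.068],[.608,.0086,.098],[.657,.0153,.083]):print(pix("side",k).round(1))
f=np.load("side2.npz");p,d=f["p"],f["d"]
W=cloud("side",d);m=(p.min(-1)>200)&(abs(W[...,2]-.068)<.005)&(np.hypot(W[...,0]-.557,W[...,1])<.04)
u=np.argwhere(m);print("low cols",u[:,1].min(),u[:,1].max(),"rows",u[:,0].min(),u[:,0].max())
E
```

```text
circle [ 0.5553 -0.0009] 58 col offset vs TCP axis px [[1.2, 10.0], [0.7, 10.0], [0.7, 10.0]]
circle [ 0.5155 -0.2962] 48 col offset vs TCP axis px [[0.6, 10.0]]
[274.6 206.9]
[259.5 193.1]
[245.5 190.5]
low cols 269 274 rows 205 211
```

The tester axis and the low spot coincide within about 1 mm in the same view, so I'll press the low spot.

>>> servo_tool(
  moves=[
    {"dx":0,"dy":0,"dz":-0.005,"roll":0,"jaw":0.3},
    {"dx":0,"dy":0,"dz":-0.004,"roll":0,"jaw":0.3},
    {"dx":0,"dy":0,"dz":-0.003,"roll":0,"jaw":0.3},
    {"dx":0,"dy":0,"dz":-0.002,"roll":0,"jaw":0.3},
    {"dx":0,"dy":0,"dz":-0.001,"roll":0,"jaw":0.3},
    {"dx":0,"dy":0,"dz":0,"roll":0,"jaw":0.3},
    {"dx":0,"dy":0,"dz":0,"roll":0,"jaw":0.3},
    {"dx":0,"dy":0,"dz":0,"roll":0,"jaw":0.3},
    {"dx":0,"dy":0,"dz":0,"roll":0,"jaw":0.3},
    {"dx":0,"dy":0,"dz":0,"roll":0,"jaw":0.3},
  ],
)

```text
t: 18.0
eef_pos: [0.5571, 0.001, 0.1456]
ee_rot: [-3.142, 0.0, -2.894]
force: [-1.8, -0.1, 4.1]
width: 0.0346
gripper_force: 30.0
```

Contact force is about 7.6 N, with the foot in by about 4.5 mm. I'll lift over the high step and on to the mid spot, hover, and measure.

>>> servo_tool(
  moves=[
    {"dx":0,"dy":0,"dz":0,"roll":0,"jaw":0.3},
    {"dx":0,"dy":0,"dz":0.015,"roll":0,"jaw":0.3},
    {"dx":0,"dy":0,"dz":0.025,"roll":0,"jaw":0.3},
    {"dx":0,"dy":0,"dz":0.015,"roll":0,"jaw":0.3},
    {"dx":0.02,"dy":0.003,"dz":0,"roll":0,"jaw":0.3},
    {"dx":0.03,"dy":0.004,"dz":0,"roll":0,"jaw":0.3},
    {"dx":0.03,"dy":0.004,"dz":0,"roll":0,"jaw":0.3},
    {"dx":0.02,"dy":0.0033,"dz":0,"roll":0,"jaw":0.3},
    {"dx":0,"dy":0,"dz":-0.01,"roll":0,"jaw":0.3},
    {"dx":0,"dy":0,"dz":-0.013,"roll":0,"jaw":0.3},
  ],
)

```text
t: 19.25
eef_pos: [0.6564, 0.0154, 0.1765]
ee_rot: [3.141, -0.001, -2.894]
force: [0.1, -0.3, -3.4]
width: 0.0348
gripper_force: 30.0
```

```bash
python3 - <<'E'
from h import *
p,d=grab_frame("side");s=get_state();e=s["eef_pos"];print(e,s["force"]);np.savez("side3.npz",p=p,d=d)
spots("side",p,d);axis(p,d,e[:2],e[2]-.0826)
x,y=map(int,pix("side",e));cv2.imwrite("pics/mid.png",cv2.resize(p[y-25:y+55,x-40:x+40],(500,500),interpolation=2)[...,::-1])
E
```

```text
[0.65510212 0.01524834 0.17428965] [-1.05478429 -0.02017469 -5.82671125]
side low [275.5 206.7] [ 8.2 11.9] 80 [ 0.5562 -0.0013  0.068 ] [ 0.5559 -0.0013  0.0684]
side high [261.8 193.4] [ 7.3 10.3] 62 [0.602  0.0055 0.098 ] [0.602  0.0059 0.0986]
circle [0.6544 0.0132] 53 col offset vs TCP axis px [[0.9, 10.0], [0.9, 10.0]]
```

View pics/mid.png

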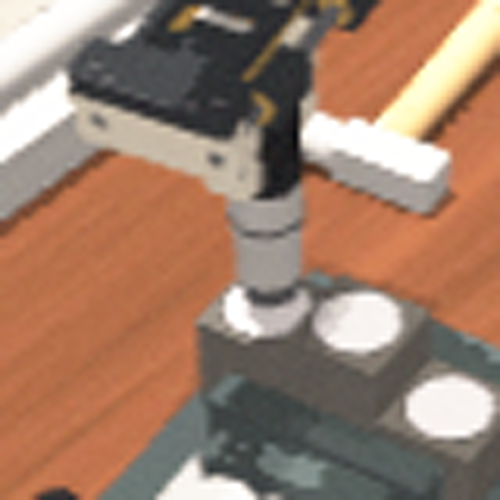

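The foot (270,290) sits over the mid spot (265,312), matching within about 1.5 mm. Pressing.

>>> servo_tool(
  moves=[
    {"dx":0.0005,"dy":0,"dz":-0.005,"roll":0,"jaw":0.3},
    {"dx":0,"dy":0,"dz":-0.005,"roll":0,"jaw":0.3},
    {"dx":0,"dy":0,"dz":-0.004,"roll":0,"jaw":0.3},
    {"dx":0,"dy":0,"dz":-0.002,"roll":0,"jaw":0.3},
    {"dx":0,"dy":0,"dz":-0.001,"roll":0,"jaw":0.3},
    {"dx":0,"dy":0,"dz":0,"roll":0,"jaw":0.3},
    {"dx":0,"dy":0,"dz":0,"roll":0,"jaw":0.3},
    {"dx":0,"dy":0,"dz":0,"roll":0,"jaw":0.3},
    {"dx":0,"dy":0,"dz":0,"roll":0,"jaw":0.3},
    {"dx":0,"dy":0,"dz":0,"roll":0,"jaw":0.3},
  ],
)

```text
t: 20.55
eef_pos: [0.6577, 0.0153, 0.1607]
ee_rot: [-3.142, 0.0, -2.894]
force: [-1.1, 0.6, 4.0]
width: 0.0348
gripper_force: 30.0
```

>>> servo_tool(
  moves=[
    {"dx":0,"dy":0,"dz":0,"roll":0,"jaw":0.3},
    {"dx":0,"dy":0,"dz":0.015,"roll":0,"jaw":0.3},
    {"dx":0,"dy":0,"dz":0.018,"roll":0,"jaw":0.3},
    {"dx":-0.01,"dy":-0.001,"dz":0,"roll":0,"jaw":0.3},
    {"dx":-0.015,"dy":-0.002,"dz":0,"roll":0,"jaw":0.3},
    {"dx":-0.015,"dy":-0.002,"dz":0,"roll":0,"jaw":0.3},
    {"dx":-0.0097,"dy":-0.002,"dz":0,"roll":0,"jaw":0.3},
    {"dx":0,"dy":0,"dz":-0.005,"roll":0,"jaw":0.3},
    {"dx":0,"dy":0,"dz":0,"roll":0,"jaw":0.3},
    {"dx":0,"dy":0,"dz":0,"roll":0,"jaw":0.3},
  ],
)

```text
t: 21.8
eef_pos: [0.6082, 0.0083, 0.1883]
ee_rot: [-3.141, -0.0, -2.894]
force: [0.2, 0.3, -3.9]
width: 0.0344
gripper_force: 30.0
```

```bash
python3 - <<'E'
from h import *
p,d=grab_frame("side");s=get_state();e=s["eef_pos"];print(e,s["force"])
spots("side",p,d);axis(p,d,e[:2],e[2]-.0826)
E
```

```text
[0.60817751 0.00835762 0.18834725] [-0.18060009 -0.73557527 -3.83680361]
side low [276.4 207.2] [ 8.1 10.1] 66 [ 0.5529 -0.0014  0.068 ] [ 0.5532 -0.0022  0.0686]
side mid [246.2 190.4] [ 9. 13.] 94 [0.6556 0.0138 0.083 ] [0.6558 0.0145 0.0834]
circle [0.6065 0.0064] 60 col offset vs TCP axis px [[0.7, 11.0], [1.2, 10.0], [1.1, 10.0]]
```

>>> servo_tool(
  moves=[
    {"dx":0.0005,"dy":0.0005,"dz":-0.005,"roll":0,"jaw":0.3},
    {"dx":0,"dy":0,"dz":-0.003,"roll":0,"jaw":0.3},
    {"dx":0,"dy":0,"dz":-0.003,"roll":0,"jaw":0.3},
    {"dx":0,"dy":0,"dz":-0.0015,"roll":0,"jaw":0.3},
    {"dx":0,"dy":0,"dz":0,"roll":0,"jaw":0.3},
    {"dx":0,"dy":0,"dz":0,"roll":0,"jaw":0.3},
    {"dx":0,"dy":0,"dz":0,"roll":0,"jaw":0.3},
    {"dx":0,"dy":0,"dz":0,"roll":0,"jaw":0.3},
    {"dx":0,"dy":0,"dz":0,"roll":0,"jaw":0.3},
    {"dx":0,"dy":0,"dz":0,"roll":0,"jaw":0.3},
  ],
)

```text
t: 23.1
eef_pos: [0.6084, 0.0088, 0.1761]
ee_rot: [-3.142, 0.0, -2.894]
force: [-1.9, -0.4, 4.1]
width: 0.0345
gripper_force: 30.0
```

All three are pressed. I'll return the tester to the block.

>>> servo_tool(
  moves=[
    {"dx":0,"dy":0,"dz":0.015,"roll":0,"jaw":0.3},
    {"dx":0,"dy":0,"dz":0.025,"roll":0,"jaw":0.3},
    {"dx":-0.007,"dy":-0.02,"dz":0,"roll":0,"jaw":0.3},
    {"dx":-0.012,"dy":-0.041,"dz":0,"roll":0,"jaw":0.3},
    {"dx":-0.012,"dy":-0.041,"dz":0,"roll":0,"jaw":0.3},
    {"dx":-0.012,"dy":-0.041,"dz":0,"roll":0,"jaw":0.3},
    {"dx":-0.012,"dy":-0.041,"dz":0,"roll":0,"jaw":0.3},
    {"dx":-0.012,"dy":-0.041,"dz":0,"roll":0,"jaw":0.3},
    {"dx":-0.012,"dy":-0.041,"dz":0,"roll":0,"jaw":0.3},
    {"dx":-0.008,"dy":-0.026,"dz":0,"roll":0,"jaw":0.3},
  ],
)

```text
t: 24.35
eef_pos: [0.5192, -0.2851, 0.215]
ee_rot: [3.14, -0.002, -2.896]
force: [-0.3, 0.3, -3.3]
width: 0.0349
gripper_force: 30.0
```

>>> servo_tool(
  moves=[
    {"dx":-0.004,"dy":-0.014,"dz":0,"roll":0,"jaw":0.3},
    {"dx":0,"dy":0,"dz":0,"roll":0,"jaw":0.3},
    {"dx":0,"dy":0,"dz":-0.025,"roll":0,"jaw":0.3},
    {"dx":0,"dy":0,"dz":-0.03,"roll":0,"jaw":0.3},
    {"dx":0,"dy":0,"dz":-0.025,"roll":0,"jaw":0.3},
    {"dx":0,"dy":0,"dz":-0.012,"roll":0,"jaw":0.3},
    {"dx":0,"dy":0,"dz":-0.007,"roll":0,"jaw":0.3},
    {"dx":0,"dy":0,"dz":0,"roll":0,"jaw":0.3},
    {"dx":0,"dy":0,"dz":0,"roll":0,"jaw":0.3},
    {"dx":0,"dy":0,"dz":0,"roll":0,"jaw":0.3},
  ],
)

```text
t: 25.6
eef_pos: [0.5177, -0.2973, 0.1178]
ee_rot: [-3.141, 0.001, -2.894]
force: [-0.3, -1.0, -3.7]
width: 0.0345
gripper_force: 30.0
```

>>> servo_tool(
  moves=[
    {"dx":0,"dy":0,"dz":-0.006,"roll":0,"jaw":0.3},
    {"dx":0,"dy":0,"dz":-0.003,"roll":0,"jaw":0.3},
    {"dx":0,"dy":0,"dz":-0.0015,"roll":0,"jaw":0.3},
    {"dx":0,"dy":0,"dz":-0.001,"roll":0,"jaw":0.3},
    {"dx":0,"dy":0,"dz":0,"roll":0,"jaw":0.3},
    {"dx":0,"dy":0,"dz":0,"roll":0,"jaw":0.3},
    {"dx":0,"dy":0,"dz":0,"roll":0,"jaw":0.3},
    {"dx":0,"dy":0,"dz":0,"roll":0,"jaw":0.3},
    {"dx":0,"dy":0,"dz":0,"roll":0,"jaw":0.3},
    {"dx":0,"dy":0,"dz":0,"roll":0,"jaw":0.3},
  ],
)

```text
t: 26.85
eef_pos: [0.5174, -0.2972, 0.1056]
ee_rot: [-3.141, 0.0, -2.894]
force: [-0.8, -1.4, -2.8]
width: 0.0345
gripper_force: 30.0
```

>>> servo_tool(
  moves=[
    {"dx":0,"dy":0,"dz":-0.0008,"roll":0,"jaw":0.3},
    {"dx":0,"dy":0,"dz":0,"roll":0,"jaw":0.3},
    {"dx":0,"dy":0,"dz":0,"roll":0,"jaw":0.3},
    {"dx":0,"dy":0,"dz":0,"roll":0,"jaw":0.3},
    {"dx":0,"dy":0,"dz":0,"roll":0,"jaw":0.3},
    {"dx":0,"dy":0,"dz":0,"roll":0,"jaw":0.3},
    {"dx":0,"dy":0,"dz":0,"roll":0,"jaw":0.3},
    {"dx":0,"dy":0,"dz":0,"roll":0,"jaw":0.3},
    {"dx":0,"dy":0,"dz":0,"roll":0,"jaw":0.3},
    {"dx":0,"dy":0,"dz":0,"roll":0,"jaw":0.3},
  ],
)

```text
t: 28.1
eef_pos: [0.5174, -0.2972, 0.1048]
ee_rot: [-3.141, 0.0, -2.894]
force: [0.4, -1.1, 2.6]
width: 0.0345
gripper_force: 30.0
```

Contact (force went from −2.8 to +2.6 N), so the foot is on the block. I'll open and lift straight up.

>>> servo_tool(
  moves=[
    {"dx":0,"dy":0,"dz":0,"roll":0,"jaw":0.45},
    {"dx":0,"dy":0,"dz":0,"roll":0,"jaw":0.6},
    {"dx":0,"dy":0,"dz":0,"roll":0,"jaw":0.8},
    {"dx":0,"dy":0,"dz":0,"roll":0,"jaw":0.8},
    {"dx":0,"dy":0,"dz":0,"roll":0,"jaw":0.8},
    {"dx":0,"dy":0,"dz":0.01,"roll":0,"jaw":0.8},
    {"dx":0,"dy":0,"dz":0.03,"roll":0,"jaw":0.8},
    {"dx":0,"dy":0,"dz":0.04,"roll":0,"jaw":0.8},
    {"dx":0,"dy":0,"dz":0.04,"roll":0,"jaw":0.8},
    {"dx":0,"dy":0,"dz":0.03,"roll":0,"jaw":0.8},
  ],
)

```text
t: 29.35
eef_pos: [0.5176, -0.2974, 0.2577]
ee_rot: [-3.14, 0.002, -2.894]
force: [0.5, 0.0, -0.3]
width: 0.07
gripper_force: 0.0
```

>>> servo_tool(
  moves=[
    {"dx":0,"dy":-0.03,"dz":0.01,"roll":0,"jaw":0.8},
    {"dx":0,"dy":-0.05,"dz":0,"roll":0,"jaw":0.8},
    {"dx":0,"dy":-0.05,"dz":0,"roll":0,"jaw":0.8},
    {"dx":0,"dy":-0.05,"dz":0,"roll":0,"jaw":0.8},
    {"dx":0,"dy":-0.03,"dz":0,"roll":0,"jaw":0.8},
    {"dx":0,"dy":0,"dz":0,"roll":0,"jaw":0.8},
    {"dx":0,"dy":0,"dz":0,"roll":0,"jaw":0.8},
    {"dx":0,"dy":0,"dz":0,"roll":0,"jaw":0.8},
    {"dx":0,"dy":0,"dz":0,"roll":0,"jaw":0.8},
    {"dx":0,"dy":0,"dz":0,"roll":0,"jaw":0.8},
  ],
)

```text
t: 30.6
eef_pos: [0.5176, -0.5066, 0.2652]
ee_rot: [-3.141, 0.0, -2.893]
force: [-0.2, 0.3, 0.2]
width: 0.0705
gripper_force: 0.0
```

```bash
python3 - <<'E'
from h import *
p,d=grab_frame("side");s=get_state();print(s["eef_pos"],s["force"])
spots("side",p,d);axis(p,d,np.array([.5174,-.297]),.024)
cv2.imwrite("pics/end.png",p[...,::-1])
E
```

```text
[ 0.51754874 -0.5067509   0.26506606] [ 0.73067371 -0.38440699  0.75178354]
side low [275.7 206.7] [ 9.3 13.2] 98 [ 0.5557 -0.0015  0.068 ] [ 0.5549 -0.0007  0.0692]
side high [259.4 193.1] [ 8.4 18. ] 105 [0.6081 0.009  0.098 ] [0.6064 0.007  0.0986]
side mid [246.5 190.6] [ 9.1 13. ] 94 [0.6545 0.0139 0.083 ] [0.655  0.0145 0.0834]
circle [ 0.5151 -0.2985] 47 col offset vs TCP axis px [[0.3, 10.0]]
```

View pics/end.png

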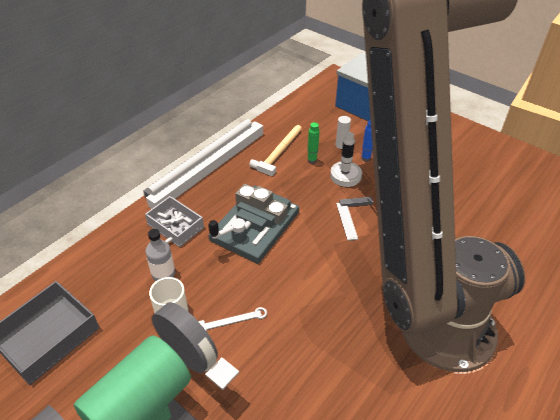

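The tester stands upright on the block at (347,155), the bar is unmoved and still clamped, and the bystanders are in place. Handing in.

```bash
python3 -c "
from station import *
print(job_done())"
```

```text
the job is handed in; nothing more can be done
None
```

Job handed in at about 31 s, with no verdict returned: the crank is at its stop and the bar clamped, the low, mid and high spots were each pressed at about 7–8 N, and the tester stands upright on the reference block.

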